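# Load a sample disc into the marking press and stamp it

### The job

Stamp the brass sample disc in the hand press: slide it off the feed table into the round nest of the shuttle so that it lies flat and fully down in it, push the shuttle home under the ram, then press the red-gripped lever all the way down onto the disc and let it come up again. Leave the timer, mouse, sample pots and weighing boats on the bench where they are.

Things in the scene. Friction and masses are not known exactly. Their poses are not given: they have to be found in the camera images.
- press: Grey bench-top hand-lever marking press, fixed to the bench, about 330 x 300 mm, 220 mm high. Origin on the bench, below the middle of the shuttle's track; +y is the way the shuttle draws out, -x points to the side of the feed table and lever (towards the robot), z up; yaw varies. The head (66 mm wide) stands over x -0.03 to 0.12 at y -0.065, underside 125 mm up, with the ram below it.
- feed_table (a point): Middle of the top of the feed table: plain bright metal plate without guides, 118 mm along the press's x by 205 mm along y, 40 mm above the bench; axes as the press. The shuttle's top (104 mm wide) begins 2 mm beyond its +x edge, level with it (0.3 mm lower); behind the shuttle a fixed dark rail stands 9 mm above the shuttle's top.
- disc_center (a point): Centre of the loose brass disc, 76 mm across, 8 mm thick, chamfered, about 0.25 kg, lying flat on the feed table at the start (centre 44 mm above the bench). Too wide for most grippers; slides when pushed at its edge; slips aside if pushed off its centre line with one finger, while two fingertips side by side behind it keep it steady.
- nest (a point): Centre of the floor of the round nest (black lining) in the shuttle's top: 80 mm across, 6 mm deep, rim chamfered 1.5 mm. It moves with the shuttle; axes as the press. A disc pushed over the nest stays on the rim until it is centred within about 2 mm and then drops in; seated, its centre is 4 mm above this point and its top stands 2 mm above the shuttle.
- shuttle (a joint): Shuttle position in m: 0 = home against its stop, nest under the ram; at the start it is drawn out 0.12 to 0.14 along the press's +y. Stays where left; takes about 3 N to slide.
- push_knob (a point): Middle of the outer (+y) end face of the shuttle's black round push knob, 28 mm across, 20 mm long, its axis along the press's y, 34 mm above the bench. Pushing it along the press's -y sends the shuttle home. Below the knob only the press's base (top 15 mm above the bench) can be met.
- lever (a joint): Lever angle in rad: 0 = at rest, leaning 0.52 rad above level towards the robot; grows as it is pressed down, to a stop at 0.95. A spring brings it back up when let go: about 3 N at the grip at rest, about 10 N fully down.
- lever_grip (a point): Middle (on the axis) of the lever's red round grip, 25 mm thick and about 100 mm long, 130 mm from the lever_pivot along the lever; about 215 mm above the bench at rest and 96 mm with the lever fully down. Can be pushed straight down from above, the fingers then slide a little along the grip.
- lever_pivot (a point): Centre of the lever's hinge, 150 mm above the bench, beside the press head; the hinge axis is along the press's y and the lever points to the press's -x.
- timer: White bench timer, 68 mm wide, 65 mm high; bystander. Origin under its middle.
- mouse: Black computer mouse, 108 x 61 mm, 39 mm high; bystander. Origin under its middle.
- sample_pot_4: White sample pot with a green band, 54 mm across, 68 mm high; bystander. Origin under its middle.
- weigh_boats: Stack of white weighing boats, 63 mm square, 28 mm high; bystander. Origin under its middle.
Not all that is in view belongs to the job. Of the things that look like the part that bears disc_center, the largest one is meant.

How it is judged:
By the outcome, as a careful person would: the job done as asked, in the order asked, and still so for the second after the job is handed in, with the robot touching nothing.
It also fails if it takes over 54 s, if anything falls off the work surface, if the arm or the gripper's body presses on something with over 40 N, if the wrist force passes 120 N, or if a joint passes its speed limit or range.

### The arm

A 7-joint arm with a two-finger parallel gripper is mounted at the origin on a cart in front of the work surface, level with it; the furniture and walls round the work are solid. World frame = base frame: x ahead of the robot, y to its left, z up, the work surface at z = 0. Lengths are in m, angles in rad, forces in N, time in s.
With the tool pointing down it reaches from about 0.375 to 0.925 m from the base axis. Payload 3.1 kg.
Tool frame: the origin (TCP) lies at the very end of the fingers, on their centre line; the grasp point (between the pads) lies 19 mm behind it; y points along the fingers, z is the direction in which the jaws open and shut, and the axes are right-handed (so a half turn about y gives the same grasp; the last joint's range is limited). The gripper opens to 85 mm and grips with 20 to 120 N. Pads are 22 mm wide; open, the fingers measure 114 mm over their backs; the gripper's body (76 mm by 85 mm) begins 54 mm behind the grasp point. The pads swing forward as they close: fully open they stand 13 mm farther back than shut.
Start: joints at [1.15, 0.383, 0.044, 1.598, -0.018, 1.161, -0.05], TCP at [0.206, -0.616, 0.231] pointing down, gripper open.
Joint ranges: [-2.61, 2.61], [-0.41, 2.15], [-1.48, 1.57], [0, 2.5], [-1.57, 4.71], [0.05, 1.97], [-2.85, 2.85]. Speed limits (rad/s): [2.79, 2.79, 3.14, 3.14, 3.14, 3.14, 3.14].

### API

Orientations are given as [roll, pitch, yaw] about the fixed x, y, z axes, in that order (R = Rz(yaw) Ry(pitch) Rx(roll)).
In Python, from rig import r, optics gives the robot as it stands.
- The arm moves only by the tool play_rows, never from a script. Its argument "increments" is a list of rows, each a list of 3 entries, a list of its own where there are three numbers: the turn, a rotation vector about the tool's x, y, z in rad, then the shift along the tool's x, y, z in mm, then the opening, from 0 (shut) to 1 (fully open). In form: [[[ax, ay, az], [dx, dy, dz], claw], ...]. A call has 1 to 20 rows; each row shifts and turns the pose as measured when the row begins, along the tool's axes as they then stand; what a row does not reach is not made up. A row lasts 1/8 s, in which the tool goes at most 62.5 mm and 10.7 degrees, less where a joint would pass 70% of its speed; a pose out of reach is approached as far as the arm can. A call is refused whole if a number of a shift passes 62.5 or a number of a turn 0.188, either way. A call with a gripper value outside its range is refused whole. The fingers move at their own pace and stop on an object; "squeeze" is the grip in N (left out, the last holds). Time passes only in rows, so rows that do not move let the fingers close. It gives the time, the measured TCP pose, the force and the opening at its end, in the units of the state.
- r.state(): the state, without advancing time (a new reading comes with each control period).
- optics.read_camera(name): name is "scene" or "side" or "wrist"; returns the picture (420x560x3 uint8, red, green, blue); there is no depth.
- optics.camera_model(name): a dict with "vfov" (degrees; the focal length in pixels is half the picture's height over the tangent of half this angle, whatever the lens; pixels are square), "cx", "cy" (the principal point, pixels), "rvec" (rotation vector, rad) and "tvec" (3), from world to camera coordinates, as OpenCV has them. Camera axes: x right, y down, z forward; pixel columns grow to the right and rows downward; lengths in m; the calibration is good to about 2 mm. The wrist camera is an equidistant fisheye: a pixel r from the principal point sees the ray r / f radians off the axis. A picture is of the moment at which its call begins: read the wrist's pose just before it. camera_model takes no time and is no camera call; for the wrist camera it gives the pose at the moment of the call.
- r.close_job(): hands the job in, once; it reports no verdict.
Trained networks look in the newest picture that a camera, given by its name, has taken for a name from the list of things; names that differ only in an ending like _2 or _b are one class to them, and where a whole thing is asked for, a point or a joint stands for the part that bears it (a point fixed in the world has none). Each returns a list of dicts, best first, with "confidence" (0 to 1); they miss things now and then, are a little off and sometimes report something else, mostly with a low value. They report only what shows in the picture. A call takes as long as a camera call. They do not tell look-alikes from the thing itself.
- optics.look_for(camera, name): "bbox" ([left, top, width, height] as shares, 0 to 1, of the picture: columns of its width, rows of its height, round what is visible of it).
The state is a dict: "clock": time; "q": joint angles; "dq": joint speeds; "effort": joint torques, N m; "position": TCP position; "eef_rot": TCP orientation; "contact_force": force on the tool from outside, world axes, zero at the start; "moment": the same for the moment, N m; "grip_width": finger opening in m.
Only numpy, scipy, OpenCV 4.12 (cv2) and the standard library are available. Lean on these libraries where they do the work, as an engineer would, in place of code of your own. Each camera call takes 0.05 s, during which the arm holds its last target.

## Working session

There is one attempt and no reset: what is moved stays moved. The work goes in short steps, Python scripts to look and compute and a tool call to move; the robot and the scene stay as the last step left them, time stands still between calls to the robot, and variables do not carry over. Pictures are saved under pics/ and viewed, and the job is handed in when it is done.

Besides the shell and the picture viewer there is one more tool, called after ">>>" as name([rows], argument=value, ...), one row to a line, values as JSON. play_rows: Moves the arm, as the interface text tells. Its arguments: {"type":"object","properties":{"increments":{"type":"array","items":{"type":"array"}},"squeeze":{"type":"number"}},"required":["increments"]}

```bash
ls; mkdir -p pics; python3 - <<'E'
from rig import r, optics
import cv2
print(r.state())
for n in ("scene","side","wrist"):
    im=optics.read_camera(n); cv2.imwrite(f"pics/{n}0.png",im[:,:,::-1]); print(n,optics.camera_model(n))
E
```

```text
pics
{'clock': 0.0, 'q': array([ 1.15020039,  0.38385001,  0.04385039,  1.59961179, -0.0178812 ,
        1.16118837, -0.04991567]), 'dq': array([ 1.99583689e-03, -1.52200576e-03, -3.39958868e-04, -3.95641772e-04,
       -8.07390193e-04, -6.34656092e-05,  2.92818278e-04]), 'effort': array([ 2.57914019e-05, -4.33463323e+01,  1.02434311e+00, -2.49512690e+01,
        1.05072482e-02,  1.13659061e-02, -1.16694059e-05]), 'position': array([ 0.2058667 , -0.61552726,  0.22986021]), 'eef_rot': array([-1.57345603e+00, -1.67218310e-04, -2.81874076e+00]), 'contact_force': array([ 0.01791344, -0.71178977,  0.54621264]), 'moment': array([-0.01396315,  0.02854375, -0.00233464]), 'grip_width': 0.08560971305827701}
scene {'vfov': 46.15989326938796, 'cx': 276.0336438108777, 'cy': 211.56254899051964, 'rvec': array([ 0.93920614, -2.53553067,  0.9900743 ]), 'tvec': array([0.42195971, 0.30223787, 1.31352447])}
side {'vfov': 44.16863640032717, 'cx': 270.90729161923895, 'cy': 194.51858845854787, 'rvec': array([-4.33478580e-05, -2.96309258e+00,  1.01229522e+00]), 'tvec': array([0.50844246, 0.0250841 , 1.96670505])}
wrist {'vfov': 65.70646984690485, 'cx': 287.2589716703356, 'cy': 214.76308129992213, 'rvec': array([-2.36595338,  1.70057467,  0.23545569]), 'tvec': array([-0.64865492, -0.03640741,  0.37991133])}
```

View pics/scene0.png

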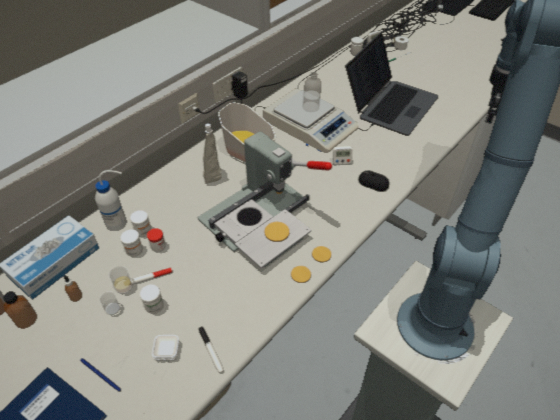

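View pics/side0.png

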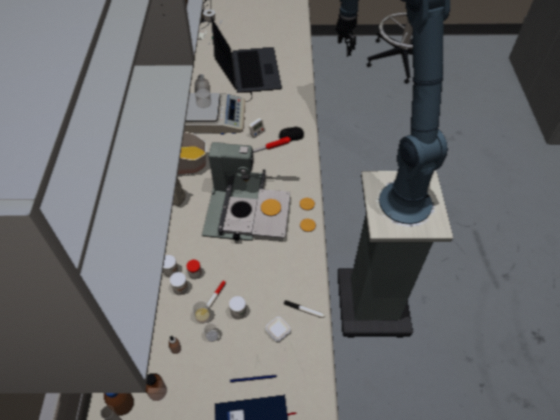

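View pics/wrist0.png

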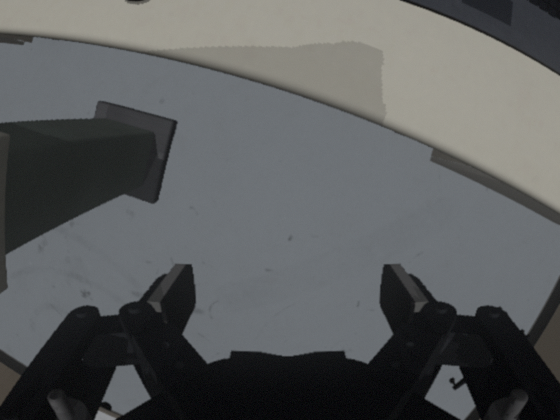

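Three brass-coloured discs can be seen in the scene picture. One is at (277,232) on the feed table, and two smaller ones lie on the bench at (322,254) and (301,274). The one on the feed table fits: it is the largest and it lies on the plate. I'll confirm that in enlarged crops.

```bash
cat > h.py <<'E'
import numpy as np, cv2
def K(m,h=420):
    f=h/2/np.tan(np.radians(m["vfov"])/2); return f,np.array([[f,0,m["cx"]],[0,f,m["cy"]],[0,0,1.]])
def ray(m,u,v,fish=False):
    f,k=K(m); R=cv2.Rodrigues(np.array(m["rvec"]))[0]; t=np.array(m["tvec"])
    x=(u-m["cx"])/f; y=(v-m["cy"])/f
    if fish:
        th=np.hypot(x,y); s=np.sin(th)/max(th,1e-9); d=np.array([x*s,y*s,np.cos(th)])
    else: d=np.array([x,y,1.])
    return -R.T@t, R.T@d
def onz(m,u,v,z,fish=False):
    c,d=ray(m,u,v,fish); return c+d*(z-c[2])/d[2]
def proj(m,P,fish=False):
    f,k=K(m); R=cv2.Rodrigues(np.array(m["rvec"]))[0]; p=np.atleast_2d(P)@R.T+np.array(m["tvec"])
    if fish:
        rr=np.hypot(p[:,0],p[:,1]); th=np.arctan2(rr,p[:,2]); s=f*th/np.maximum(rr,1e-9)
        return np.c_[m["cx"]+p[:,0]*s,m["cy"]+p[:,1]*s]
    return np.c_[m["cx"]+f*p[:,0]/p[:,2],m["cy"]+f*p[:,1]/p[:,2]]
E
python3 - <<'E'
import cv2
a=cv2.imread("pics/scene0.png")[125:290,190:350]; cv2.imwrite("pics/sc_c.png",cv2.resize(a,None,fx=3.6,fy=3.6,interpolation=cv2.INTER_CUBIC))
a=cv2.imread("pics/side0.png")[120:250,190:330]; cv2.imwrite("pics/si_c.png",cv2.resize(a,None,fx=4.5,fy=4.5,interpolation=cv2.INTER_CUBIC))
E
```

```text
(no output)
```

View pics/sc_c.png

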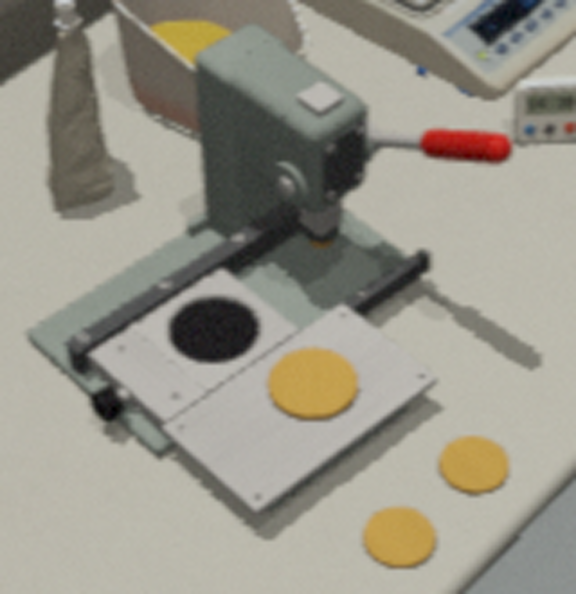

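View pics/si_c.png

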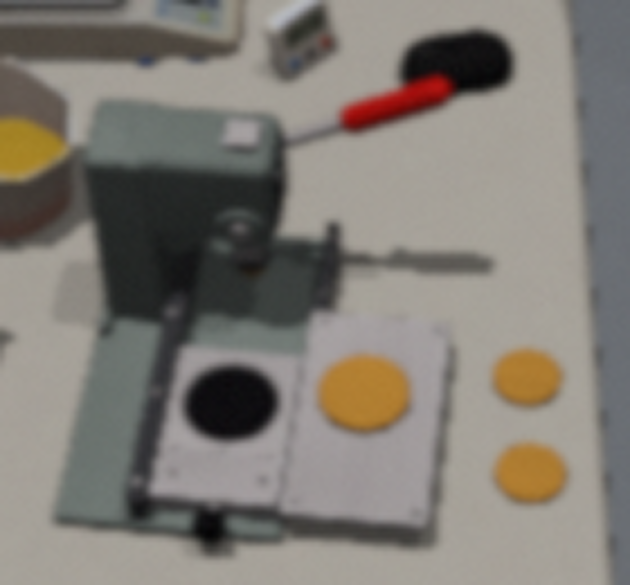

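The disc on the feed table is clearly the largest of the three, about 88 px wide in the crop against about 70 px, so it's the one to move. The black nest is in the shuttle at about scene (250,216), the knob at (220,237) and the red grip at (319,165). Next I'll work out positions.

```bash
python3 - <<'E'
import cv2,numpy as np
from rig import optics
from h import *
np.set_printoptions(precision=4,suppress=True)
def big(mask,win):
    m=np.zeros_like(mask); x0,y0,x1,y1=win; m[y0:y1,x0:x1]=mask[y0:y1,x0:x1]
    n,l,s,c=cv2.connectedComponentsWithStats(m.astype(np.uint8)); i=1+np.argmax(s[1:,4]); return c[i],s[i]
M={}
for n,dw,nw,rw in (("scene",(255,212,300,250),(230,200,268,232),(300,150,340,175)),("side",(255,195,285,220),(225,195,256,222),(262,132,295,152))):
    im=cv2.imread(f"pics/{n}0.png").astype(int); b,g,r_=im[...,0],im[...,1],im[...,2]; m=optics.camera_model(n)
    d,s=big((r_-b>60),dw); print(n,"disc",d,s,onz(m,*d,.047))
    k,s=big((r_<70),nw); print("nest",k,s,onz(m,*k,.0368))
    g_,s=big((r_-g>80),rw); print("grip",g_,s,onz(m,*g_,.215))
    M[n]=(m,d,k,g_)
def tri(i):
    A=np.zeros((3,3));B=np.zeros(3)
    for n in M:
        c,d=ray(M[n][0],*M[n][i]); d/=np.linalg.norm(d); P=np.eye(3)-np.outer(d,d);A+=P;B+=P@c
    return np.linalg.solve(A,B)
print([tri(i) for i in (1,2,3)])
# corners of feed table, from crops
m=M["scene"][0]; c=lambda u,v:(190+u/3.6,125+v/3.6)
for n,p in dict(botL=(163,424),bot=(262,508),right=(437,378),top=(343,306),knob=(107,404)).items(): print(n,onz(m,*c(*p),.04 if n!="knob" else .034))
m=M["side"][0]; c=lambda u,v:(190+u/4.5,120+v/4.5)
for n,p in dict(botL=(283,512),bot=(430,526),right=(451,324),top=(310,315),knob=(208,530)).items(): print("s",n,onz(m,*c(*p),.04 if n!="knob" else .034))
E
```

```text
scene disc [276.4698 231.0105] [265 222  24  19 381] [0.5089 0.0539 0.047 ]
nest [248.8438 216.1594] [238 208  23  17 320] [0.6199 0.0571 0.0368]
grip [319.071  164.3935] [307 161  25   8 155] [ 0.4861 -0.1108  0.215 ]
side disc [270.459  206.7873] [261 199  20  17 268] [0.5095 0.0594 0.047 ]
nest [240.753  209.1952] [231 202  20  16 251] [0.6189 0.0624 0.0368]
grip [277.8632 142.0256] [266 137  24  11 117] [ 0.4816 -0.1068  0.215 ]
[array([0.5098, 0.0542, 0.0436]), array([0.6194, 0.059 , 0.0358]), array([ 0.4817, -0.1034,  0.2208])]
botL [0.5757 0.1632 0.04  ]
bot [0.4567 0.1739 0.04  ]
right [ 0.4351 -0.0222  0.04  ]
top [ 0.5485 -0.0343  0.04  ]
knob [0.63   0.1748 0.034 ]
s botL [0.5714 0.1728 0.04  ]
s bot [0.4558 0.1862 0.04  ]
s right [ 0.4354 -0.0146  0.04  ]
s top [ 0.5536 -0.0247  0.04  ]
s knob [0.6303 0.1855 0.034 ]
```

>>> play_rows([
  [[0, 0.1, 0], [0, -33, 0], 0.6],
  [[0, 0.1, 0], [0, -33, 0], 0.6],
  [[0, 0.1, 0], [0, -33, 0], 0.6],
  [[0, 0, 0], [-13, 0, -39], 0.6],
  [[0, 0, 0], [-13, 0, -39], 0.6],
  [[0, 0, 0], [-13, 0, -39], 0.6],
  [[0, 0, 0], [-13, 0, -39], 0.6],
  [[0, 0, 0], [-13, 0, -39], 0.6],
  [[0, 0, 0], [-13, 0, -39], 0.6],
  [[0, 0, 0], [-13, 0, -39], 0.6],
  [[0, 0, 0], [-13, 0, -39], 0.6],
  [[0, 0, 0], [-13, 0, -39], 0.6],
  [[0, 0, 0], [-13, 0, -39], 0.6],
  [[0, 0, 0], [-13, 0, -39], 0.6],
  [[0, 0, 0], [-13, 0, -39], 0.6],
  [[0, 0, 0], [-13, 0, -39], 0.6],
  [[0, 0, 0], [-13, 0, -39], 0.6],
  [[0, 0, 0], [-13, 0, -39], 0.6],
])

```text
clock: 2.4
position: [0.3952, -0.0099, 0.3286]
eef_rot: [-1.578, -0.007, -3.137]
contact_force: [1.2, 0.4, -0.3]
grip_width: 0.0511
```

```bash
python3 - <<'E'
from rig import r, optics
import cv2
from h import *
im=optics.read_camera("wrist"); cv2.imwrite("pics/w1.png",cv2.resize(im[:,:,::-1],None,fx=1.4,fy=1.4))
cv2.imwrite("pics/w1r.png",im[:,:,::-1])
m=optics.camera_model("wrist"); import json; json.dump({k:(list(v) if hasattr(v,'__len__') else v) for k,v in m.items()},open("pics/w1.json","w"))
print(ray(m,m["cx"],m["cy"],True), r.state()["position"])
E
```

```text
(array([ 0.46490533, -0.00400576,  0.47251958]), array([-0.27286554,  0.00738813, -0.96202381])) [ 0.39666756 -0.00316921  0.32904566]
```

View pics/w1.png

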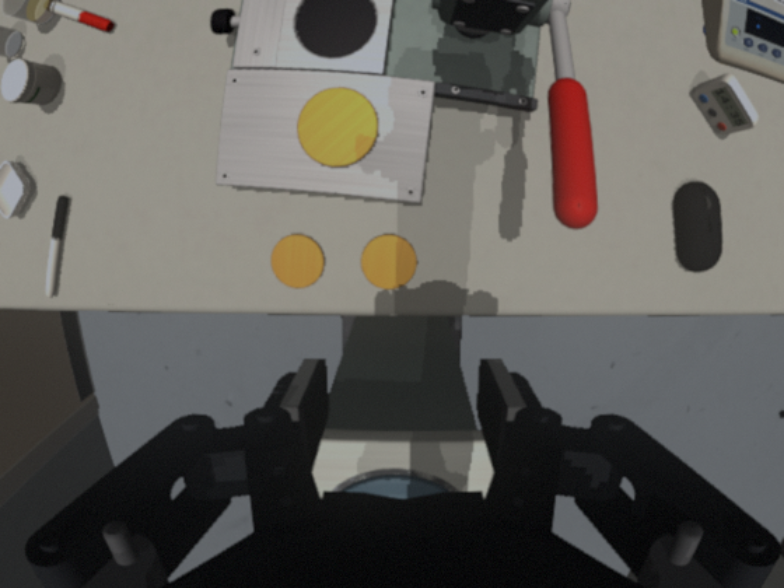

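```bash
python3 - <<'E'
import json,cv2
from h import *
np.set_printoptions(precision=4,suppress=True)
m=json.load(open("pics/w1.json")); P=lambda u,v,z:onz(m,u/1.4,v/1.4,z,True)
im=cv2.imread("pics/w1r.png").astype(int); b,g,r=im[...,0],im[...,1],im[...,2]
def cc(mask,win):
    x0,y0,x1,y1=win; M=np.zeros(mask.shape,np.uint8); M[y0:y1,x0:x1]=mask[y0:y1,x0:x1]
    n,l,s,c=cv2.connectedComponentsWithStats(M); i=1+np.argmax(s[1:,4])
    ct=max(cv2.findContours((l==i).astype(np.uint8),cv2.RETR_EXTERNAL,cv2.CHAIN_APPROX_NONE)[0],key=len)[:,0]; return ct
def circ(ct,z):
    W=np.array([onz(m,*p,z,True)[:2] for p in ct+0.0]); (cx,cy),rad=cv2.minEnclosingCircle((W*1e3).astype(np.float32)); 
    A=np.c_[2*W,np.ones(len(W))]; s=np.linalg.lstsq(A,(W**2).sum(1),rcond=None)[0]; return s[:2],np.sqrt(s[2]+s[:2]@s[:2]),rad
print("disc",circ(cc(r-b>60,(200,55,280,125)),.0475))
print("nest",circ(cc(r<75,(205,0,275,45)),.0397))
for p in ((236,68),(434,82),(421,202),(218,184)): print(P(*p,.04))
print("knob end",P(212,21,.034))
# grip endpoints
print("grip pts",P(567,85,.2),P(577,215,.24))
for n,p in dict(timer=(722,105,.065),mouse=(697,225,.03)).items(): print(n,P(*p))
E
```

```text
disc (array([0.5108, 0.0625]), np.float64(0.03678998881884931), 37.410621643066406)
nest (array([0.6152, 0.0685]), np.float64(0.03550577514712911), 39.45173645019531)
[0.5767 0.1661 0.04  ]
[ 0.5551 -0.0272  0.04  ]
[ 0.4394 -0.017   0.04  ]
[0.4598 0.1848 0.04  ]
knob end [0.6345 0.1986 0.034 ]
grip pts [ 0.5266 -0.1006  0.2   ] [ 0.4481 -0.0946  0.24  ]
timer [ 0.5672 -0.3307  0.065 ]
mouse [ 0.4336 -0.3297  0.03  ]
```

The arm was still settling when that picture was taken, so I'll measure again now that it's still.

```bash
cat > meas.py <<'E'
import json,cv2
from h import *
np.set_printoptions(precision=4,suppress=True)
def fitc(m,im,mask,win,z):
    x0,y0,x1,y1=win; M=np.zeros(mask.shape,np.uint8); M[y0:y1,x0:x1]=mask[y0:y1,x0:x1]
    n,l,s,c=cv2.connectedComponentsWithStats(M); i=1+np.argmax(s[1:,4])
    ct=max(cv2.findContours((l==i).astype(np.uint8),cv2.RETR_EXTERNAL,cv2.CHAIN_APPROX_NONE)[0],key=len)[:,0]
    k=(ct[:,1]>0)&(ct[:,0]>x0)&(ct[:,0]<x1-1)&(ct[:,1]>y0)&(ct[:,1]<y1-1); ct=ct[k]
    W=np.array([onz(m,*p,z,True)[:2] for p in ct+0.0])
    A=np.c_[2*W,np.ones(len(W))]; s=np.linalg.lstsq(A,(W**2).sum(1),rcond=None)[0]; return s[:2],np.sqrt(s[2]+s[:2]@s[:2])
E
python3 - <<'E'
from rig import r, optics
from meas import *
optics.read_camera("side")
m=optics.camera_model("wrist");s0=r.state()["position"]; im=optics.read_camera("wrist"); print(s0,r.state()["position"],r.state()["clock"],r.state()["eef_rot"])
cv2.imwrite("pics/w2.png",cv2.resize(im[:,:,::-1],None,fx=1.4,fy=1.4))
r_,g,b=[im[...,i].astype(int) for i in range(3)]
print("disc",fitc(m,im,r_-b>60,(195,55,285,125),.0475))
print("nest",fitc(m,im,r_<75,(200,0,280,45),.0397))
E
```

```text
[ 0.396  -0.0061  0.329 ] [ 0.3954 -0.009   0.3287] 2.55 [-1.5783 -0.0069 -3.1308]
disc (array([0.5094, 0.0534]), np.float64(0.036735657111914774))
nest (array([0.6185, 0.058 ]), np.float64(0.0383858192070696))
```

View pics/w2.png

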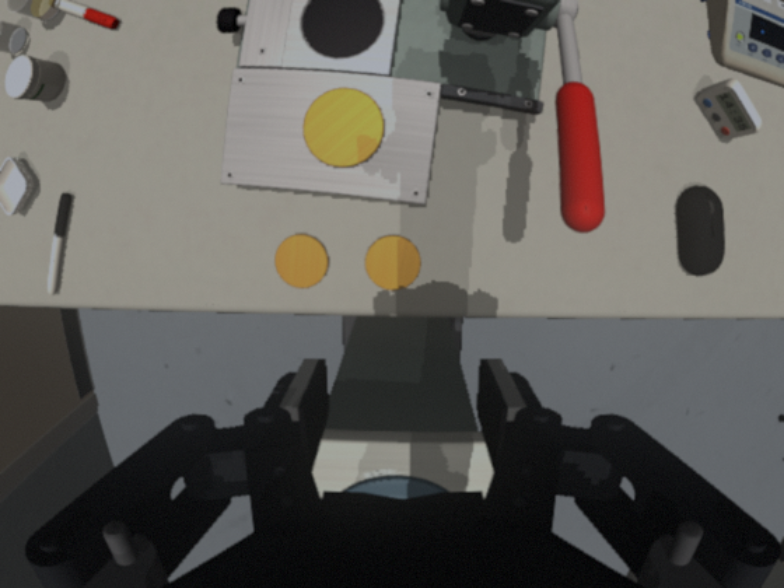

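>>> play_rows([
  [[0, 0, 0], [-5, 25, -6], 0.6],
  [[0, 0, 0], [-6, 30, -8], 0.6],
  [[0, 0, 0], [-6, 30, -8], 0.6],
  [[0, 0, 0], [-6, 30, -8], 0.6],
  [[0, 0, 0], [-6, 30, -8], 0.6],
  [[0, 0, 0], [-6, 30, -8], 0.6],
  [[0, 0, 0], [-6, 30, -6], 0.6],
  [[0, 0, 0], [-4, 20, -5], 0.6],
  [[0, 0, 0], [-2, 8, -2], 0.6],
  [[0, 0, 0], [0, 0, 0], 0.6],
  [[0, 0, 0], [0, 0, 0], 0.6],
])

```text
clock: 3.92
position: [0.4406, 0.0356, 0.0877]
eef_rot: [-1.568, -0.009, 3.13]
contact_force: [0.9, -0.4, -0.1]
grip_width: 0.0515
```

```bash
cat > w.py <<'E'
import sys
from rig import r, optics
from meas import *
m=optics.camera_model("wrist");s=r.state(); im=optics.read_camera("wrist"); s2=r.state()
print(s["clock"],s["position"],s2["position"],s["eef_rot"],s["contact_force"],s["grip_width"])
cv2.imwrite(f"pics/{sys.argv[1]}.png",cv2.resize(im[:,:,::-1],None,fx=1.4,fy=1.4)); cv2.imwrite(f"pics/{sys.argv[1]}r.png",im[:,:,::-1])
json.dump({k:(list(v) if hasattr(v,'__len__') else v) for k,v in m.items()},open(f"pics/{sys.argv[1]}.json","w"))
E
python3 w.py w3
```

```text
3.925 [0.4406 0.0356 0.0877] [0.4407 0.0356 0.0879] [-1.5677 -0.0087  3.1295] [ 0.8585 -0.4454 -0.0896] 0.05146563853086392
```

View pics/w3.png

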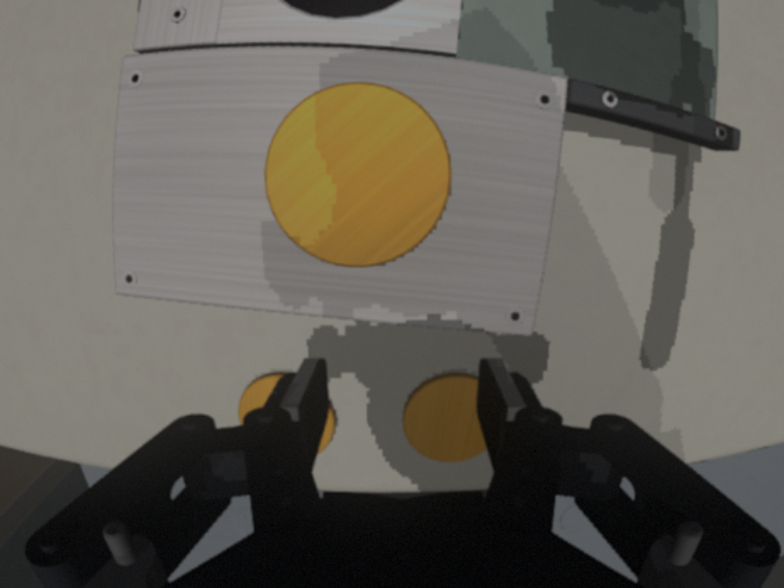

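```bash
python3 - <<'E'
from meas import *
m=json.load(open("pics/w3.json")); im=cv2.imread("pics/w3r.png").astype(int); b,g,r=[im[...,i] for i in range(3)]
print("disc",fitc(m,im,r-b>60,(180,50,330,200),.0475))
print("nest",fitc(m,im,(r<60)&(b<60),(180,0,310,16),.0397))
# screws/table corners
q=lambda u,v:onz(m,u/1.4,v/1.4,.04,True)
for p in ((124,56),(567,79),(531,333),(115,293)): print(q(*p))
print("fingertips at z", m["cx"]*1.4, proj(m,[[.4407,.0356,.088]],True)*1.4)
E
```

```text
disc (array([0.5095, 0.0532]), np.float64(0.03724719797690759))
nest (array([0.6194, 0.0578]), np.float64(0.040041655258015646))
[0.5761 0.1651 0.04  ]
[ 0.5529 -0.0369  0.04  ]
[ 0.4383 -0.0238  0.04  ]
[0.4601 0.1791 0.04  ]
fingertips at z 402.1625603384698 [[401.5851 377.0528]]
```

>>> play_rows([
  [[0, -0.027, 0], [-2, 8, -8], 0.6],
  [[0, -0.027, 0], [-2, 8, -6], 0.6],
  [[0, 0, 0], [-2, 8, -3], 0.6],
  [[0, 0, 0], [0, 6, 0], 0.6],
  [[0, 0, 0], [0, 0, 0], 0.6],
])

```text
clock: 4.6
position: [0.4477, 0.054, 0.0568]
eef_rot: [-1.568, -0.006, -3.095]
contact_force: [-1.0, -0.2, 0.3]
grip_width: 0.0514
```

```bash
python3 w.py w4
```

```text
4.6 [0.4477 0.054  0.0568] [0.4479 0.054  0.0571] [-1.5676 -0.0059 -3.0953] [-0.9847 -0.2335  0.2661] 0.05141554554296173
```

View pics/w4.png

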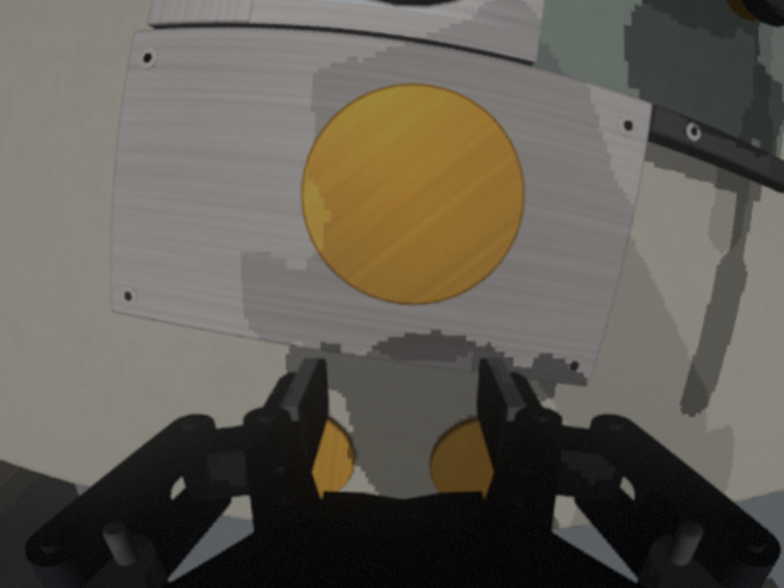

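>>> play_rows([
  [[0, 0, 0], [-3, 5, 3], 0.6],
  [[0, 0, 0], [-2, 4, 2], 0.6],
  [[0, 0, 0], [0, 2, 0], 0.6],
  [[0, 0, 0], [0, 0, 0], 0.6],
])

```text
clock: 5.15
position: [0.454, 0.0481, 0.0455]
eef_rot: [-1.567, -0.005, -3.097]
contact_force: [1.0, -0.9, -1.1]
grip_width: 0.0514
```

>>> play_rows([
  [[0, 0, 0], [0, 2, -2.5], 0.6],
  [[0, 0, 0], [0, 1.5, 0], 0.6],
  [[0, 0, 0], [0, 0, 0], 0.6],
])

```text
clock: 5.52
position: [0.4539, 0.051, 0.042]
eef_rot: [-1.567, -0.004, -3.097]
contact_force: [0.6, -0.7, -0.7]
grip_width: 0.0512
```

```bash
python3 w.py w5
```

```text
5.525 [0.4539 0.051  0.042 ] [0.4539 0.051  0.042 ] [-1.5673 -0.0043 -3.0965] [ 0.6053 -0.6679 -0.6581] 0.05123960731245416
```

View pics/w5.png

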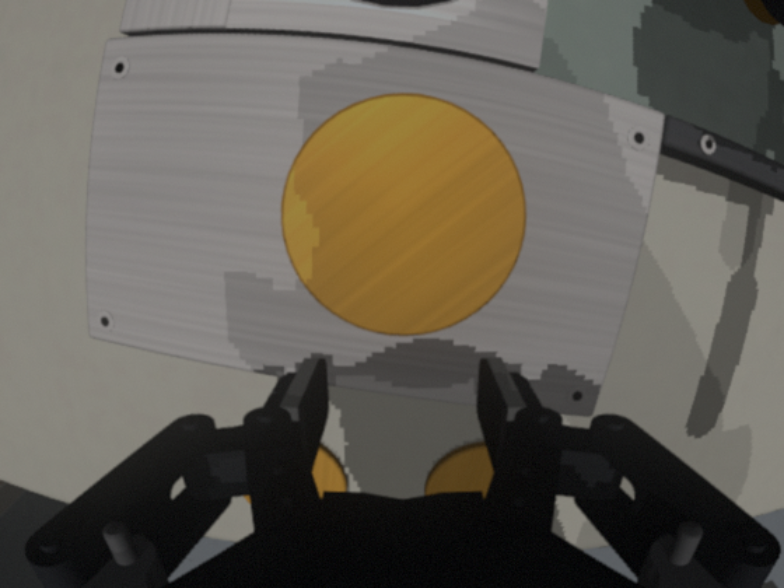

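>>> play_rows([
  [[0, 0, 0], [0, 2, 0], 0.6],
  [[0, 0, 0], [0, 0, 0], 0.6],
])

```text
clock: 5.82
position: [0.454, 0.051, 0.04]
eef_rot: [-1.567, -0.004, -3.096]
contact_force: [0.5, 0.0, -0.2]
grip_width: 0.0514
```

>>> play_rows([
  [[0, 0, 0], [0, 2, 0], 0.6],
  [[0, 0, 0], [0, 0, 0], 0.6],
])

```text
clock: 6.08
position: [0.454, 0.0509, 0.0379]
eef_rot: [-1.567, -0.004, -3.097]
contact_force: [-1.3, -0.9, -0.1]
grip_width: 0.0515
```

>>> play_rows([
  [[0, 0, 0], [0, 1.5, 0], 0.6],
  [[0, 0, 0], [0, 0, 0], 0.6],
])

```text
clock: 6.32
position: [0.4543, 0.051, 0.037]
eef_rot: [-1.567, -0.004, -3.097]
contact_force: [-0.4, -0.1, 0.8]
grip_width: 0.0512
```

>>> play_rows([
  [[0, 0, 0], [0, 1.5, 0], 0.6],
  [[0, 0, 0], [0, 0, 0], 0.6],
])

```text
clock: 6.58
position: [0.4544, 0.051, 0.0372]
eef_rot: [-1.565, -0.005, -3.096]
contact_force: [0.2, 0.4, -0.3]
grip_width: 0.0514
```

>>> play_rows([
  [[0, 0, 0], [0, 2.5, 0], 0.6],
])

```text
clock: 6.7
position: [0.4548, 0.0512, 0.0366]
eef_rot: [-1.563, -0.006, -3.096]
contact_force: [-10.1, -2.6, 35.5]
grip_width: 0.0512
```

>>> play_rows([
  [[0, 0, 0], [0, -2, 0], 0.6],
  [[0, 0, 0], [0, 0, 0], 0.6],
])

```text
clock: 6.95
position: [0.4556, 0.0514, 0.0392]
eef_rot: [-1.563, -0.004, -3.096]
contact_force: [-0.3, -0.2, -0.3]
grip_width: 0.0515
```

>>> play_rows([
  [[0, 0, 0], [-5, 0, 0], 0.6],
  [[0, 0, 0], [-5, 0, 0], 0.6],
  [[0, 0, 0], [-5, 0, 0], 0.6],
  [[0, 0, 0], [-5, 0, 0], 0.6],
  [[0, 0, 0], [-5, 0, 0], 0.6],
  [[0, 0, 0], [-5, 0, 0], 0.6],
  [[0, 0, 0], [-5, 0, 0], 0.6],
  [[0, 0, 0], [-5, 0, 0], 0.6],
])

```text
clock: 7.95
position: [0.4823, 0.0522, 0.0372]
eef_rot: [-1.555, -0.039, -3.094]
contact_force: [-13.0, -1.5, 17.9]
grip_width: 0.051
```

```bash
python3 w.py w6
```

```text
7.95 [0.4823 0.0522 0.0372] [0.483  0.0522 0.0373] [-1.555  -0.039  -3.0939] [-13.025   -1.5219  17.8806] 0.05096202859776476
```

View pics/w6.png

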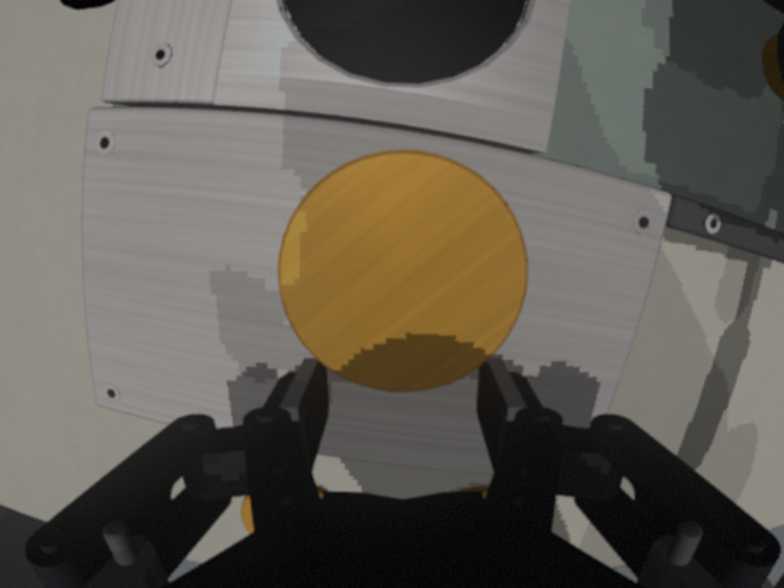

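The disc sits squarely in the two fingertips, centred at (403,270), and the nest is straight ahead at (405,0). The tips are dragging and tilting, so I'll correct that as I push.

>>> play_rows([
  [[0, 0, 0.03], [0, -2.5, 0], 0.6],
  [[0, 0, 0.01], [-2, -1, 0], 0.6],
  [[0, 0, 0.008], [-5, -0.5, 0], 0.6],
  [[0, 0, 0.008], [-5, -0.5, 0], 0.6],
  [[0, 0, 0.008], [-5, -0.5, 0], 0.6],
  [[0, 0, 0.008], [-5, -0.5, 0], 0.6],
])

```text
clock: 8.75
position: [0.5075, 0.0535, 0.0431]
eef_rot: [-1.556, 0.039, -3.093]
contact_force: [-1.0, 0.5, -0.4]
grip_width: 0.0515
```

>>> play_rows([
  [[0, 0, -0.03], [0, 2.5, 0], 0.6],
  [[0, 0, -0.008], [0, 1, 0], 0.6],
  [[0, 0, 0], [0, 0, 0], 0.6],
])

```text
clock: 9.12
position: [0.5091, 0.0538, 0.0419]
eef_rot: [-1.554, -0.002, -3.094]
contact_force: [-3.3, -0.7, 3.4]
grip_width: 0.0512
```

```bash
python3 w.py w7
```

```text
9.125 [0.5091 0.0538 0.0419] [0.5092 0.0538 0.0419] [-1.5541 -0.0018 -3.0938] [-3.3006 -0.7002  3.3732] 0.051215232721026654
```

View pics/w7.png

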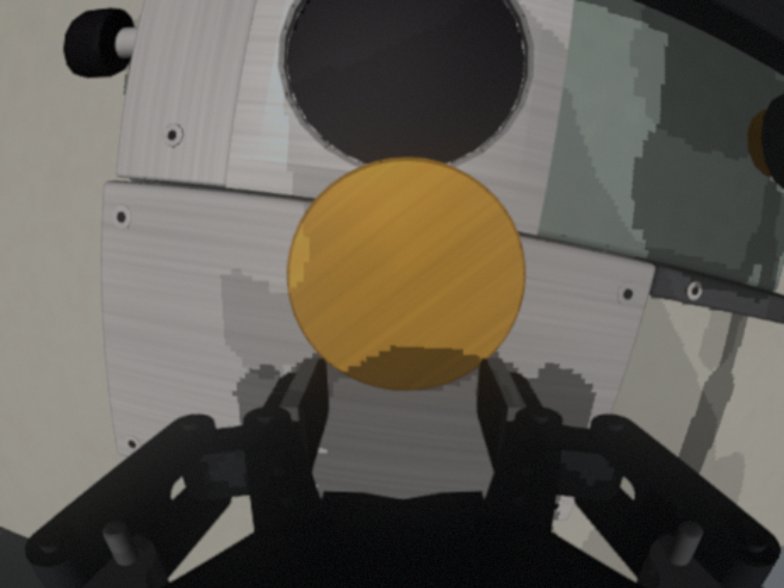

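>>> play_rows([
  [[-0.015, 0, 0], [1.5, 0, 0], 0.6],
  [[0, 0, 0], [0, 2.5, 0], 0.6],
  [[0, 0, 0], [0, 1, 0], 0.6],
])

```text
clock: 9.55
position: [0.5088, 0.0532, 0.0391]
eef_rot: [-1.57, -0.001, -3.095]
contact_force: [-1.9, -0.0, 2.3]
grip_width: 0.0512
```

```bash
python3 - <<'E'
from meas import *
m=json.load(open("pics/w7.json")); im=cv2.imread("pics/w7r.png").astype(int); b,g,r=[im[...,i] for i in range(3)]
print("disc",fitc(m,im,r-b>45,(200,109,380,250),.0478))
# nest arc, exclude below row 105
x=(r<75); x[112:]=0
print("nest",fitc(m,im,x,(195,0,385,105),.0397))
E
```

```text
disc (array([0.545 , 0.0542]), np.float64(0.037579755803121694))
nest (array([0.619 , 0.0577]), np.float64(0.0392112585980483))
```

>>> play_rows([
  [[0, 0, 0.001], [-5, -0.1, 0], 0.6],
  [[0, 0, 0.002], [-5, -0.3, 0], 0.6],
  [[0, 0, 0.002], [-5, -0.3, 0], 0.6],
  [[0, 0, 0.002], [-5, -0.3, 0], 0.6],
  [[0, 0, 0.002], [-5, -0.3, 0], 0.6],
])

```text
clock: 10.18
position: [0.5343, 0.0547, 0.0393]
eef_rot: [-1.571, 0.007, -3.095]
contact_force: [-0.7, -0.3, -0.0]
grip_width: 0.0513
```

>>> play_rows([
  [[0, 0, -0.001], [-5, -0.1, 0], 0.6],
  [[0, 0, 0], [-5, -0.1, 0], 0.6],
  [[0, 0, 0], [-5, -0.2, 0], 0.6],
  [[0, 0, 0], [-5, -0.2, 0], 0.6],
  [[0, 0, 0], [0, 0, 0], 0.6],
])

```text
clock: 10.8
position: [0.5572, 0.0557, 0.04]
eef_rot: [-1.572, 0.008, -3.095]
contact_force: [-1.2, -0.7, -0.3]
grip_width: 0.0514
```

```bash
python3 w.py w8
```

```text
10.8 [0.5572 0.0557 0.04  ] [0.557  0.0558 0.04  ] [-1.5719  0.0082 -3.095 ] [-1.2055 -0.702  -0.2806] 0.05136662964050037
```

View pics/w8.png

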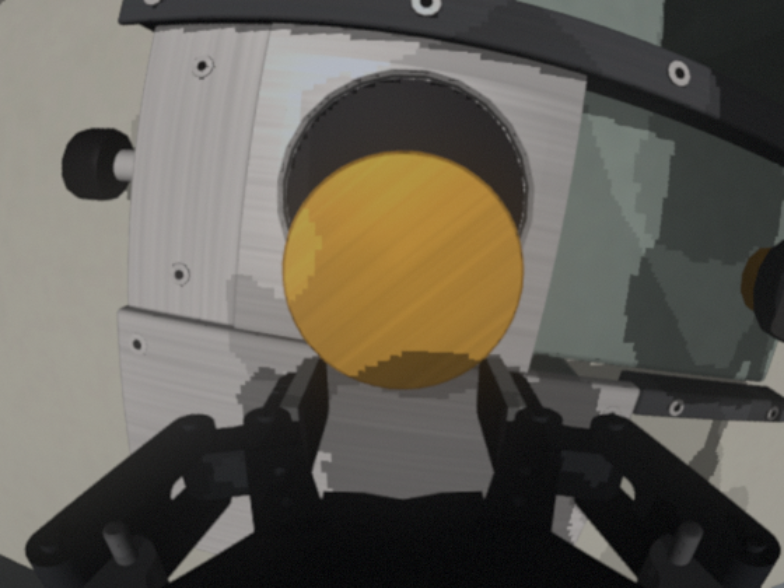

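```bash
cat > dn.py <<'E'
import sys
from meas import *
n=sys.argv[1]; z=float(sys.argv[2]) if len(sys.argv)>2 else .0478
m=json.load(open(f"pics/{n}.json")); im=cv2.imread(f"pics/{n}r.png").astype(int); b,g,r=[im[...,i] for i in range(3)]
x=r-b>45
d,rad=fitc(m,im,x,(190,100,390,256),z); print("disc",d,rad)
# nest: dark pixels boundary above disc
M=((r<75)&(abs(r-b)<25)).astype(np.uint8); M[:52]=0; M[170:]=0; M[:,:195]=0; M[:,385:]=0
pts=[]
for c in range(205,378,3):
    rows=np.where(M[:,c])[0]
    if len(rows): pts.append((c,rows[0]))
pts=np.array(pts,float); W=np.array([onz(m,*p,.0397,True)[:2] for p in pts])
from scipy.optimize import least_squares
s=least_squares(lambda p:np.hypot(*(W-p).T)-.0405,[.619,.058],loss="soft_l1",f_scale=.0005); print("nest",s.x,np.abs(s.fun).mean())
e=s.x-d; t=.0465; print("need along",e[0]*np.cos(t)+e[1]*np.sin(t),"lateral(+y)",-e[0]*np.sin(t)+e[1]*np.cos(t))
E
python3 dn.py w8
```

```text
disc [0.5949 0.0573] 0.03768941778687679
nest [0.6172 0.0576] 0.0002596713320173632
need along 0.022323757856346764 lateral(+y) -0.0006991033941706776
```

>>> play_rows([
  [[0, 0, -0.003], [-4, 0.2, 0], 0.6],
  [[0, 0, -0.001], [-4, 0, 0], 0.6],
  [[0, 0, 0], [-4, 0, 0], 0.6],
  [[0, 0, 0], [-4, 0, 0], 0.6],
  [[0, 0, 0], [0, 0, 0], 0.6],
])

```text
clock: 11.48
position: [0.5739, 0.0565, 0.0401]
eef_rot: [-1.572, 0.004, -3.095]
contact_force: [-0.7, -0.9, 0.9]
grip_width: 0.0512
```

```bash
python3 w.py w9; python3 dn.py w9
```

```text
11.475 [0.5739 0.0565 0.0401] [0.5738 0.0564 0.0401] [-1.5715  0.0036 -3.0949] [-0.7389 -0.9054  0.8699] 0.05120864866336237
disc [0.6113 0.0581] 0.03731234173993034
nest [0.6386 0.0546] 0.003987665567975056
need along 0.027037882661079145 lateral(+y) -0.004801092032361703
```

View pics/w9.png

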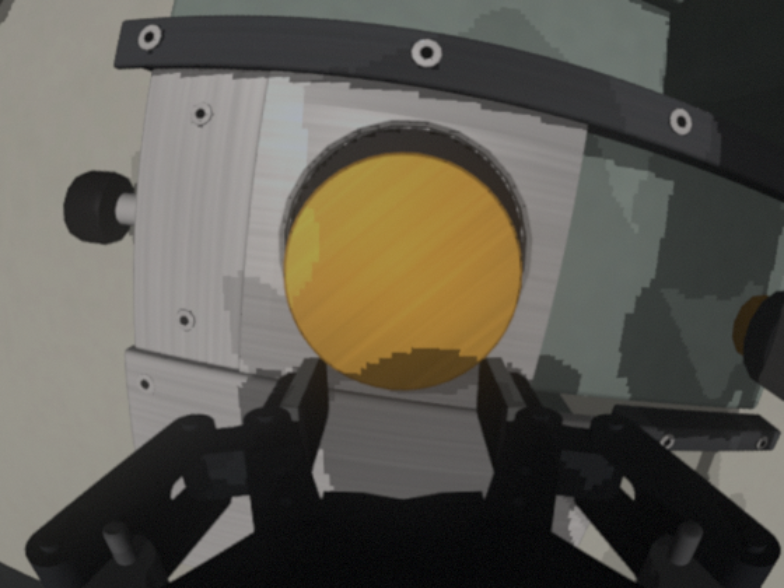

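>>> play_rows([
  [[0, 0, 0], [-2.5, 0.1, 0.3], 0.6],
  [[0, 0, 0], [-2, 0.1, 0.2], 0.6],
  [[0, 0, 0], [-1.5, 0, 0], 0.6],
  [[0, 0, 0], [-1, 0, 0], 0.6],
  [[0, 0, 0], [-0.7, 0, 0], 0.6],
])

```text
clock: 12.15
position: [0.5824, 0.0564, 0.0399]
eef_rot: [-1.572, 0.005, -3.095]
contact_force: [-0.6, -0.5, 0.2]
grip_width: 0.0513
```

```bash
python3 w.py w10; python3 dn.py w10
```

```text
12.15 [0.5824 0.0564 0.0399] [0.5826 0.0564 0.0399] [-1.5719  0.0047 -3.0947] [-0.5862 -0.5181  0.2041] 0.05128882652649715
disc [0.6185 0.0579] 0.03606677730764467
nest [0.6474 0.058 ] 0.005149737375205755
need along 0.02889623755118388 lateral(+y) -0.0012909687659026616
```

View pics/w10.png

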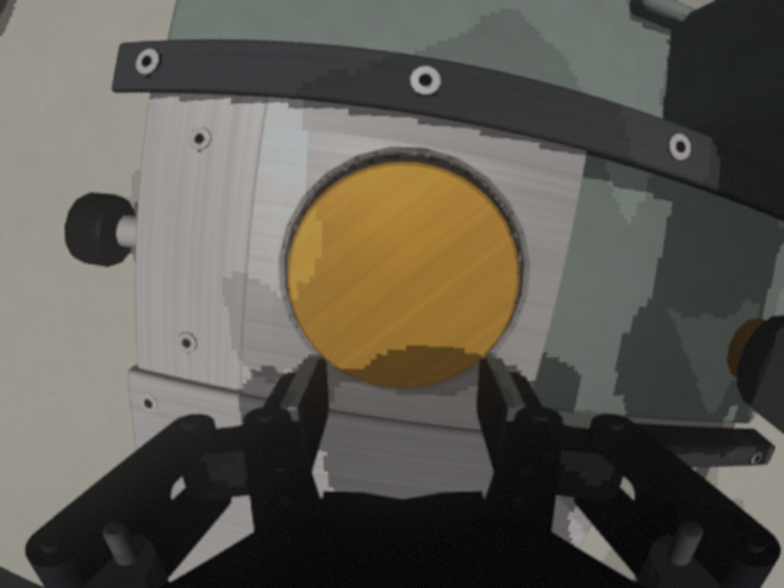

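>>> play_rows([
  [[0, 0, 0], [2, -3, 0], 0.6],
  [[0, 0, 0], [5, -15, 0], 0.6],
  [[0, 0, 0], [8, -25, 0], 0.6],
  [[0, 0, 0], [8, -25, 0], 0.6],
  [[0, 0, 0], [5, -15, 0], 0.6],
  [[0, 0, 0], [0, 0, 0], 0.6],
])

```text
clock: 12.95
position: [0.553, 0.0554, 0.1287]
eef_rot: [-1.571, 0.008, -3.094]
contact_force: [0.6, 0.5, -1.0]
grip_width: 0.0515
```

```bash
python3 w.py w11
```

```text
12.95 [0.553  0.0554 0.1287] [0.5527 0.0552 0.128 ] [-1.5711  0.0076 -3.0939] [ 0.6401  0.469  -0.9537] 0.05145285806272604
```

View pics/w11.png

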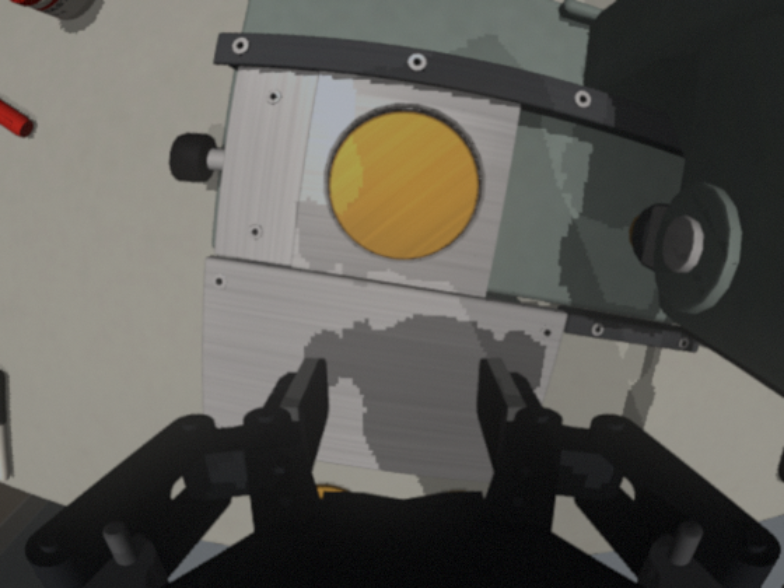

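```bash
python3 - <<'E'
from meas import *
im=cv2.imread("pics/w11r.png"); cv2.imwrite("pics/w11c.png",cv2.resize(im[60:200,215:365],None,fx=4,fy=4,interpolation=cv2.INTER_CUBIC))
m=json.load(open("pics/w11.json")); i=im.astype(int); b,g,r=[i[...,k] for k in range(3)]
for z in (.0417,.0475): print(z,fitc(m,im,r-b>50,(215,60,365,200),z))
# left/right rim of hole & local ellipse aspect
q=lambda u,v,z:onz(m,u/1.4,v/1.4,z,True)
print("knob end ctr",q(171,158,.034),"knob root",q(212,160,.034))
for p in ((206,258),(564,311)): print("tablecorner",q(*p,.04))
E
```

```text
0.0417 (array([0.6173, 0.0579]), np.float64(0.03745261405719541))
0.0475 (array([0.6173, 0.0579]), np.float64(0.03651367486600045))
knob end ctr [0.6319 0.19   0.034 ] knob root [0.6296 0.1635 0.034 ]
tablecorner [0.5756 0.165  0.04  ]
tablecorner [ 0.5549 -0.0349  0.04  ]
```

View pics/w11c.png

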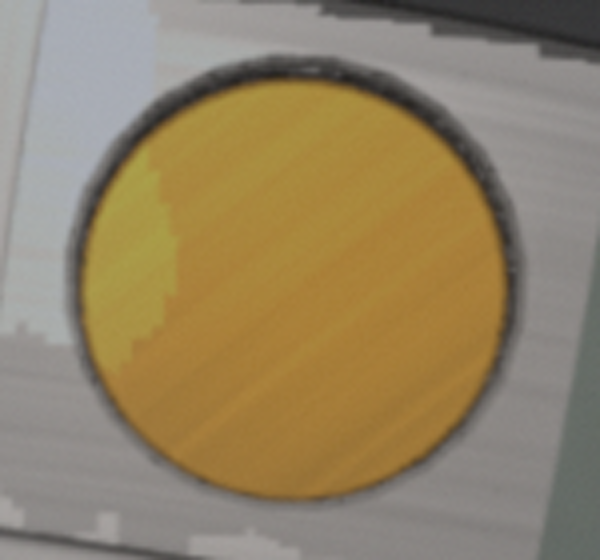

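The disc is down in the nest: the rim gap shows all round it, and its apparent radius of 37.5 mm matches the seated height. Next is the push knob, whose end is at wrist picture (171,158), which is about (0.632, 0.190).

>>> play_rows([
  [[0, 0.08, 0], [0, 0, 0], 0],
  [[0, 0.08, 0], [0, 0, -5], 0],
  [[0, 0, 0], [-9, 0, -20], 0],
  [[0, 0, 0], [-10, 0, -27], 0],
  [[0, 0, 0], [-10, 0, -27], 0],
  [[0, 0, 0], [-10, 0, -27], 0],
  [[0, 0, 0], [-10, 0, -27], 0],
  [[0, 0, 0], [-10, 0, -27], 0],
  [[0, 0, 0], [-5, 0, -12], 0],
  [[0, 0, 0], [0, 0, 0], 0],
  [[0, 0, 0], [0, 0, 0], 0],
])

```text
clock: 14.38
position: [0.6327, 0.2163, 0.1128]
eef_rot: [-1.563, -0.015, 3.018]
contact_force: [-0.5, -0.1, 0.2]
grip_width: -0.0002
```

```bash
python3 w.py w12
```

```text
14.375 [0.6327 0.2163 0.1128] [0.6326 0.2161 0.1128] [-1.5627 -0.0148  3.0179] [-0.5358 -0.149   0.155 ] -0.00019335959131202042
```

View pics/w12.png

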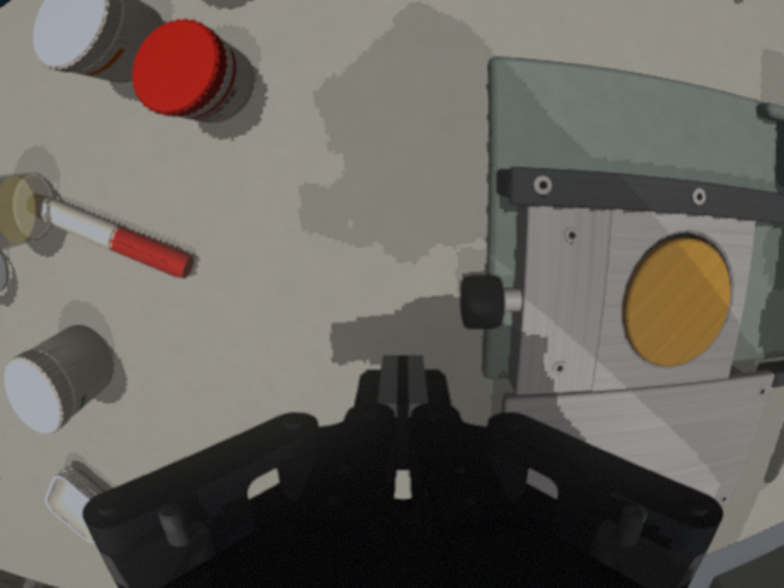

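```bash
python3 - <<'E'
from meas import *
m=json.load(open("pics/w12.json")); q=lambda u,v,z:onz(m,u/1.4,v/1.4,z,True)
e=q(461,303,.040); print(e, q(461,303,.034)); print("knob top/bot", q(478,277,.034), q(478,328,.034))
P=np.array([.6326,.2161,.1128]); yv=np.array([.11,.994]); xv=np.array([.994,-.11])
print("tcp rel knob: y",(P-e)[:2]@yv,"x",(P-e)[:2]@xv)
print(proj(m,[P],True)*1.4)
i=cv2.imread("pics/w12r.png").astype(int); b,g,r=[i[...,k] for k in range(3)]
print(fitc(m,i,r-b>45,(435,155,530,270),.0417),fitc(m,i,r-b>45,(435,155,530,270),.0475))
E
```

```text
[0.6339 0.1859 0.04  ] [0.632  0.1852 0.034 ]
knob top/bot [0.6446 0.1754 0.034 ] [0.6173 0.1774 0.034 ]
tcp rel knob: y 0.029898460470612783 x -0.004596002741643311
[[402.1026 377.0685]]
(array([0.6176, 0.058 ]), np.float64(0.037570132666201114)) (array([0.6199, 0.0621]), np.float64(0.03655133816233497))
```

>>> play_rows([
  [[0, 0, 0.01], [-2, 15, 0], 0],
  [[0, 0, 0], [-1, 22, 0], 0],
  [[0, 0, 0], [0, 22, 0], 0],
  [[0, 0, 0], [0, 14, 0], 0],
  [[0, 0, 0], [0, 5, 0], 0],
  [[0, 0, 0], [0, 0, 0], 0],
])

```text
clock: 15.18
position: [0.6336, 0.2107, 0.027]
eef_rot: [-1.559, -0.008, 3.014]
contact_force: [0.5, -0.2, 0.7]
grip_width: -0.0001
```

```bash
python3 w.py w13
```

```text
15.175 [0.6336 0.2107 0.027 ] [0.6338 0.2109 0.0274] [-1.5586 -0.0075  3.0144] [ 0.4955 -0.1672  0.6523] -8.698417508807576e-05
```

View pics/w13.png

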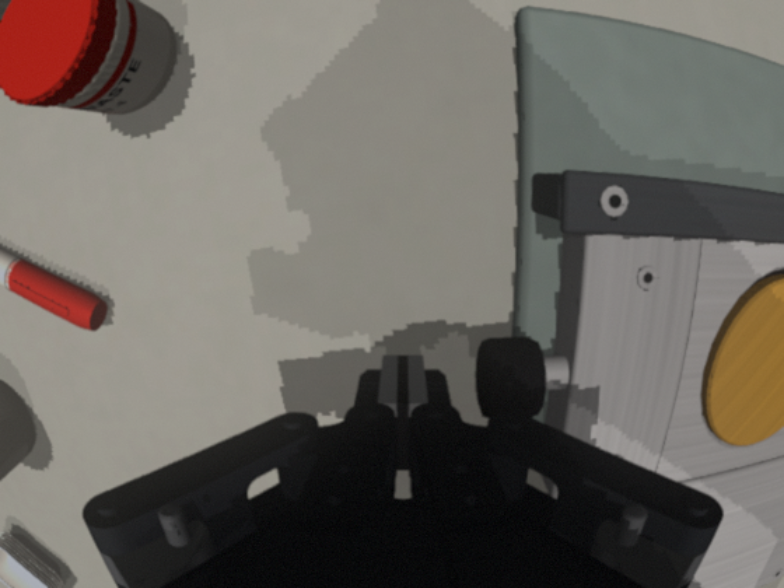

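>>> play_rows([
  [[-0.012, -0.016, 0], [0, 0, 5], 0],
  [[0, 0, 0], [0, 0, 8], 0],
  [[0, 0, 0], [0, 0, 8], 0],
  [[0, 0, 0], [0, 0, 8], 0],
  [[0, 0, 0], [0, 0, 8], 0],
  [[0, 0, 0], [0, 0, 8], 0],
])

```text
clock: 15.98
position: [0.6299, 0.169, 0.0301]
eef_rot: [-1.581, -0.002, 3.035]
contact_force: [-0.2, 3.1, -2.6]
grip_width: 0.0002
```

>>> play_rows([
  [[0.004, 0, 0], [0, 1, 8], 0],
  [[0.002, 0, 0], [0, 0.5, 8], 0],
  [[0.002, 0, 0], [0, 0.5, 8], 0],
  [[0.002, 0, 0], [0, 0.5, 8], 0],
  [[0.002, 0, 0], [0, 0.5, 8], 0],
  [[0.002, 0, 0], [0, 0.5, 8], 0],
])

```text
clock: 16.73
position: [0.6251, 0.1198, 0.0286]
eef_rot: [-1.567, -0.0, 3.035]
contact_force: [-0.9, 3.7, 2.2]
grip_width: -0.0001
```

```bash
python3 w.py w14
```

```text
16.725 [0.6251 0.1198 0.0286] [0.6251 0.1174 0.0283] [-1.5673 -0.0004  3.0354] [-0.9294  3.6735  2.216 ] -7.136710689116012e-05
```

View pics/w14.png

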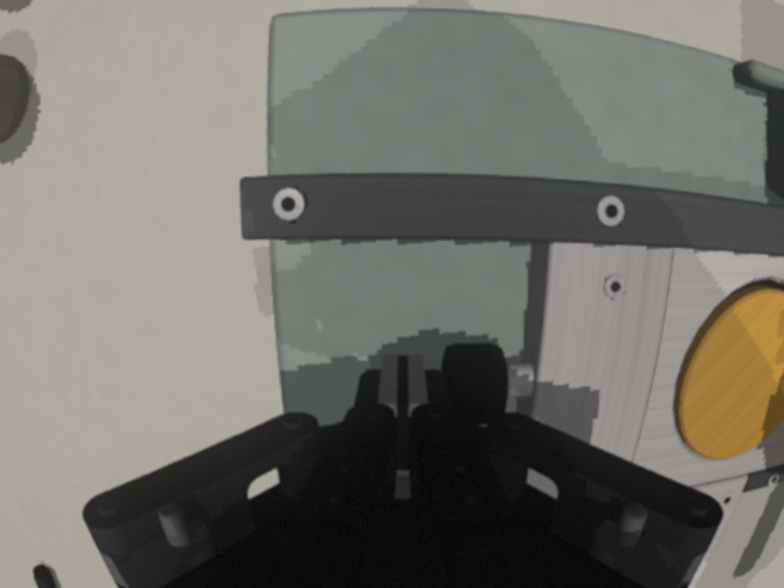

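>>> play_rows([
  [[0, 0, 0], [0, 0, 8], 0],
  [[0, 0, 0], [0, 0.2, 8], 0],
  [[0, 0, 0], [0, 0.2, 8], 0],
  [[0, 0, 0], [0, 0.2, 7], 0],
  [[0, 0, 0], [0, 0.2, 5], 0],
])

```text
clock: 17.4
position: [0.6211, 0.0791, 0.0276]
eef_rot: [-1.565, -0.001, 3.033]
contact_force: [-1.1, 3.0, 2.4]
grip_width: -0.0001
```

>>> play_rows([
  [[0, 0, 0], [0, 0.2, 4], 0],
  [[0, 0, 0], [0, 0.2, 4], 0],
])

```text
clock: 17.65
position: [0.6205, 0.0727, 0.0275]
eef_rot: [-1.569, 0.0, 3.034]
contact_force: [0.9, 8.9, 0.8]
grip_width: 0.0003
```

>>> play_rows([
  [[0, 0, 0], [0, 0.2, 4], 0],
  [[0, 0, 0], [0, 0.2, 4], 0],
])

```text
clock: 17.9
position: [0.6205, 0.073, 0.0276]
eef_rot: [-1.581, 0.003, 3.038]
contact_force: [0.7, 7.0, -0.3]
grip_width: -0.0001
```

>>> play_rows([
  [[0.008, 0, 0], [0, 0.2, 8], 0],
  [[0.004, 0, 0], [0, 0, 8], 0],
])

```text
clock: 18.15
position: [0.6204, 0.073, 0.0279]
eef_rot: [-1.591, 0.01, 3.047]
contact_force: [2.4, 11.8, -3.2]
grip_width: 0.0004
```

```bash
python3 w.py w15
```

```text
18.15 [0.6204 0.073  0.0279] [0.6204 0.073  0.0279] [-1.591   0.0097  3.047 ] [ 2.3968 11.7725 -3.16  ] 0.0003821902229851736
```

View pics/w15.png

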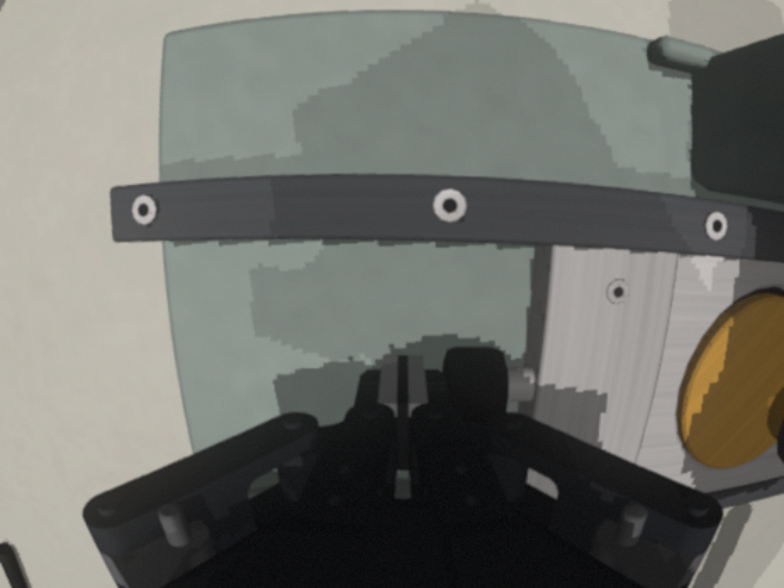

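```bash
python3 - <<'E'
from meas import *
def q(n,u,v,z):
    return onz(json.load(open(f"pics/{n}.json")),u/1.4,v/1.4,z,True)
a=q("w12",571,235,.0397);c=q("w13",648,278,.0397); b=q("w15",618,291,.0397); print(a,c,b,(a-b)[:2]@[.11,.994],(a-b)[:2]@[.994,-.11])
E
```

```text
[0.6622 0.1266 0.0397] [0.6618 0.1256 0.0397] [0.648  0.0004 0.0397] 0.1270085030532303 0.00017672159787161668
```

The shuttle travelled 127 mm to a firm stop. I'll back off, lift clear and look.

>>> play_rows([
  [[0.01, 0, 0], [0, 0, -10], 0],
  [[0.01, 0, 0], [0, 0, -15], 0],
  [[0, 0, 0], [0, -20, -5], 0],
  [[0, 0, 0], [0, -40, 0], 0],
  [[0, 0, 0], [0, -45, 0], 0],
  [[0, 0, 0], [0, -45, 0], 0],
  [[0, 0, 0], [0, -45, 0], 0],
  [[0, 0, 0], [0, -45, 0], 0],
  [[0, 0, 0], [10, -35, 0], 0],
  [[0, 0, 0], [20, -10, 0], 0],
  [[0, 0, 0], [20, 0, 0], 0],
  [[0, 0, 0], [5, 0, 0], 0],
  [[0, 0, 0], [0, 0, 0], 0],
])

```text
clock: 19.82
position: [0.5657, 0.1003, 0.3341]
eef_rot: [-1.551, 0.019, 3.037]
contact_force: [0.2, -0.1, -0.2]
grip_width: 0.0001
```

```bash
python3 w.py w16; python3 - <<'E'
from rig import optics
import cv2
a=optics.read_camera("scene")[:,:,::-1][125:290,190:350]; cv2.imwrite("pics/sc16.png",cv2.resize(a,None,fx=3.6,fy=3.6,interpolation=cv2.INTER_CUBIC))
E
```

```text
19.825 [0.5657 0.1003 0.3341] [0.5659 0.1004 0.334 ] [-1.5509  0.0193  3.0374] [ 0.1537 -0.0605 -0.1995] 0.00014559229745402072
```

View pics/w16.png

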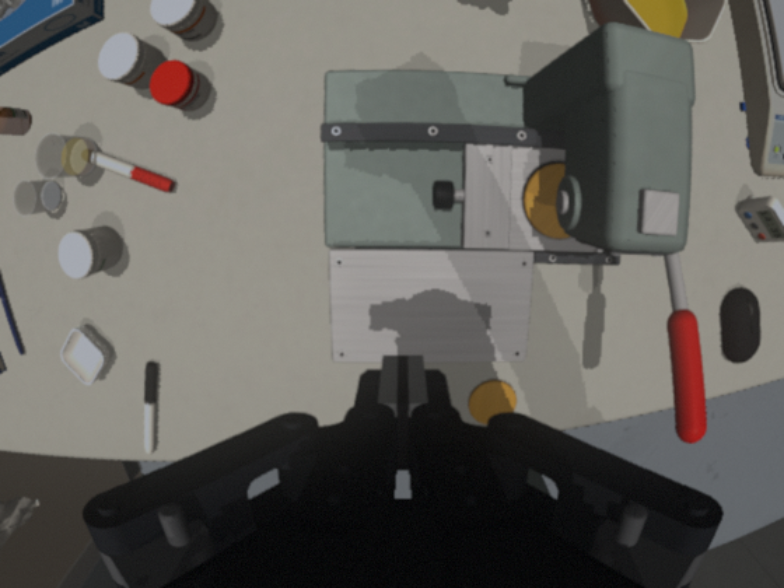

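View pics/sc16.png

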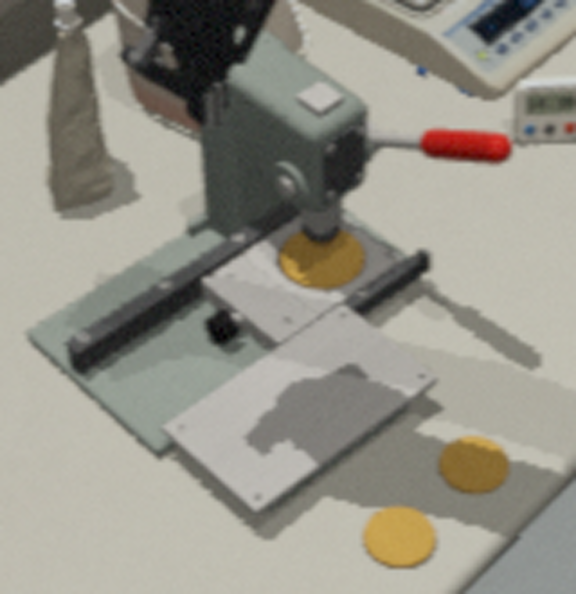

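The disc is in the shuttle under the ram (scene crop (321,258), ram at (321,235)), and the shuttle is home. Now I'll place the tool over the grip, which shows in the wrist picture from (683,312) to (690,440).

```bash
python3 - <<'E'
from meas import *
m=json.load(open("pics/w16.json")); q=lambda u,v,z:onz(m,u/1.4,v/1.4,z,True)
print(q(683,316,.190),q(686,376,.215),q(690,432,.24))
print(q(675,262,.165))
p=q(686,376,.215); d=p[:2]-[.5658,.1004]; y=3.037
print("tool x,z mm",d@[np.cos(y),np.sin(y)]*1e3,d@[-np.sin(y),np.cos(y)]*1e3)
E
```

```text
[ 0.52   -0.1163  0.19  ] [ 0.4814 -0.1066  0.215 ] [ 0.448  -0.0998  0.24  ]
[ 0.5574 -0.1233  0.165 ]
tool x,z mm 62.31684540261644 214.71562610950383
```

>>> play_rows([
  [[-0.01, 0, 0.015], [6, 0, 20], 0],
  [[-0.01, 0, 0], [9, 0, 30], 0],
  [[0, 0, 0], [10, 0, 34], 0],
  [[0, 0, 0], [10, 0, 34], 0],
  [[0, 0, 0], [10, 0, 34], 0],
  [[0, 0, 0], [9, 0, 30], 0],
  [[0, 0, 0], [6, 0, 20], 0],
  [[0, 0, 0], [2, 0, 8], 0],
  [[0, 0, 0], [0, 0, 0], 0],
  [[0, 0, 0], [0, 0, 0], 0],
])

```text
clock: 21.18
position: [0.4836, -0.109, 0.3272]
eef_rot: [-1.579, 0.027, 3.038]
contact_force: [1.2, 0.5, -0.0]
grip_width: 0.0001
```

```bash
python3 w.py w17
```

```text
21.175 [ 0.4836 -0.109   0.3272] [ 0.4836 -0.1089  0.3272] [-1.5787  0.0268  3.0378] [ 1.1881  0.471  -0.0158] 0.0001018595989250477
```

View pics/w17.png

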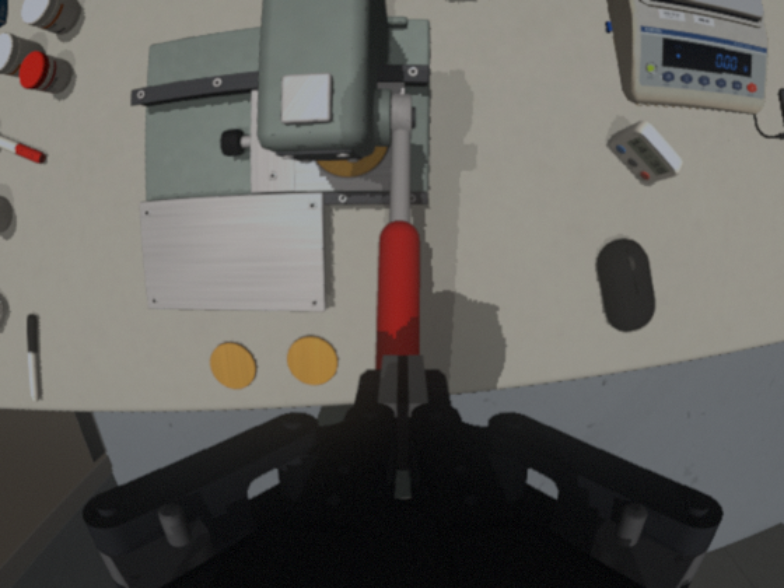

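>>> play_rows([
  [[0, 0, -0.012], [0, 15, -1], 0],
  [[0, 0, -0.012], [0, 22, -0.5], 0],
  [[0, 0, 0], [0, 22, 0], 0],
  [[0, 0, 0], [0, 15, 0], 0],
  [[0, 0, 0], [0, 5, 0], 0],
])

```text
clock: 21.85
position: [0.4842, -0.1033, 0.241]
eef_rot: [-1.58, -0.003, 3.044]
contact_force: [0.1, -0.3, 0.6]
grip_width: -0.0002
```

```bash
python3 w.py w18; python3 -c "
import cv2
a=cv2.imread('pics/w18r.png')[180:320,210:370]; cv2.imwrite('pics/w18c.png',cv2.resize(a,None,fx=4,fy=4,interpolation=cv2.INTER_CUBIC))"
```

```text
21.85 [ 0.4842 -0.1033  0.241 ] [ 0.484  -0.1032  0.2408] [-1.5804 -0.0029  3.0441] [ 0.0966 -0.2741  0.5513] -0.0001615126284696653
```

View pics/w18c.png

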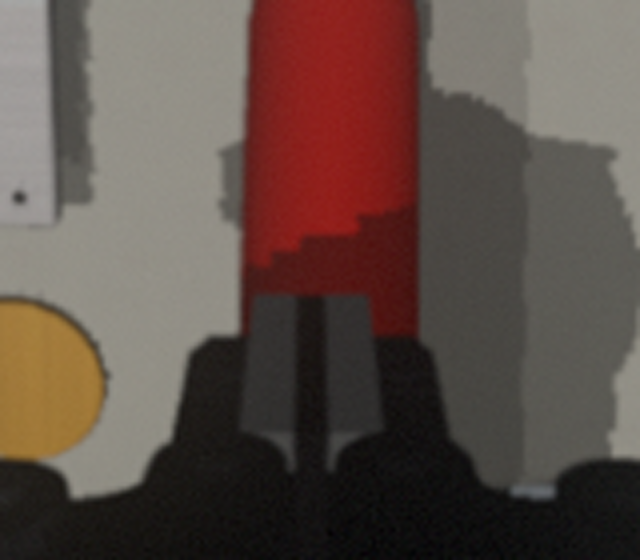

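>>> play_rows([
  [[0.008, 0, 0], [0, 2, 3], 0],
  [[0, 0, 0], [0, 6, 0.5], 0],
  [[0, 0, 0], [0, 8, 0.4], 0],
  [[0, 0, 0], [0, 10, 0.4], 0],
  [[0, 0, 0], [0, 10, 0.4], 0],
])

```text
clock: 22.52
position: [0.487, -0.1086, 0.2071]
eef_rot: [-1.571, 0.005, 3.044]
contact_force: [-2.2, 0.2, 4.4]
grip_width: 0.0
```

>>> play_rows([
  [[0, 0, 0], [0, 10, -1], 0],
  [[0, 0, 0], [0, 11, -0.5], 0],
  [[0, 0, 0], [0, 11, 0], 0],
  [[0, 0, 0], [0, 11, 0], 0],
  [[0, 0, 0], [0, 11, 0], 0],
])

```text
clock: 23.15
position: [0.4836, -0.1072, 0.1483]
eef_rot: [-1.57, -0.003, 3.043]
contact_force: [-1.3, -0.6, 6.0]
grip_width: 0.0002
```

```bash
python3 w.py w19
```

```text
23.15 [ 0.4836 -0.1072  0.1483] [ 0.4833 -0.1071  0.147 ] [-1.5696 -0.0034  3.0433] [-1.283  -0.5824  6.0397] 0.000164065743795191
```

View pics/w19.png

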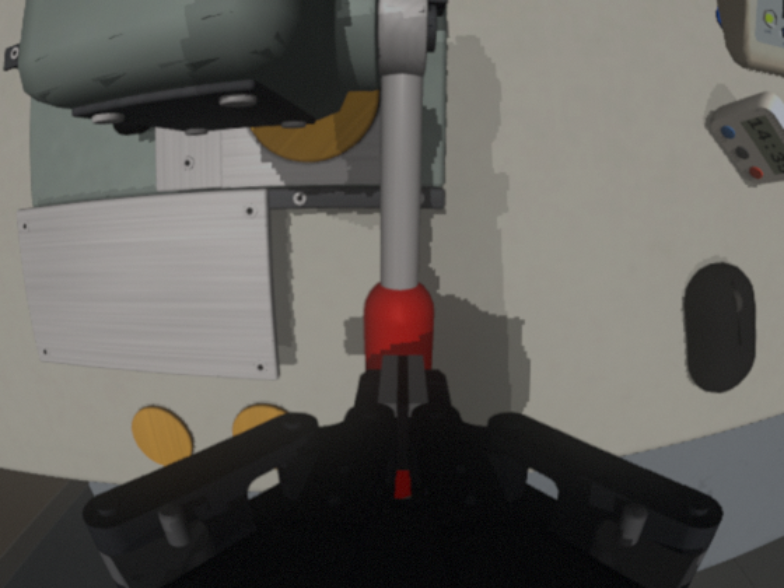

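>>> play_rows([
  [[0, 0, 0], [0, 11, 0], 0],
  [[0, 0, 0], [0, 10, 0], 0],
  [[0, 0, 0], [0, 8, 0], 0],
  [[0, 0, 0], [0, 6, 0], 0],
])

```text
clock: 23.7
position: [0.4892, -0.1077, 0.1146]
eef_rot: [-1.569, 0.008, 3.043]
contact_force: [-9.2, 0.5, 30.5]
grip_width: 0.0003
```

>>> play_rows([
  [[0, 0, 0], [0, 5, 0], 0],
  [[0, 0, 0], [0, 5, 0], 0],
])

```text
clock: 23.95
position: [0.4896, -0.1078, 0.114]
eef_rot: [-1.564, 0.001, 3.043]
contact_force: [-17.6, 2.9, 44.0]
grip_width: 0.0
```

```bash
python3 - <<'E'
from rig import optics,r
import cv2,numpy as np
a=optics.read_camera("scene")[:,:,::-1]; b=optics.read_camera("side")[:,:,::-1]
A=cv2.resize(a[125:265,230:360],None,fx=3,fy=3,interpolation=cv2.INTER_CUBIC);B=cv2.resize(b[110:250,190:320],None,fx=3,fy=3,interpolation=cv2.INTER_CUBIC)
cv2.imwrite("pics/dn.png",np.hstack([A,B])); print(r.state()["contact_force"])
E
```

```text
[-15.8141811    2.92529555  41.39203523]
```

View pics/dn.png

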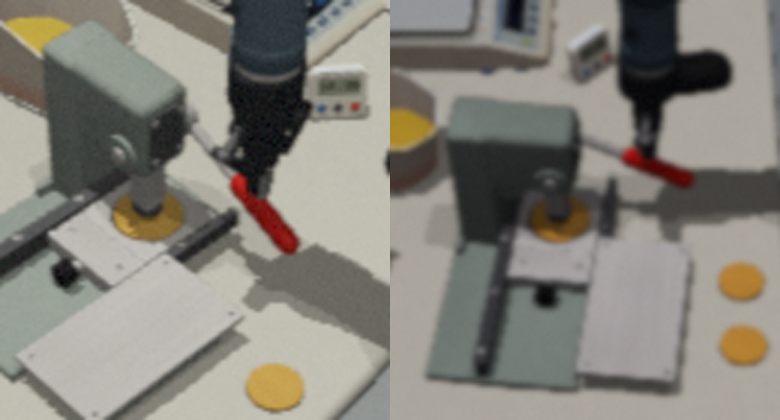

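The ram is down on the centre of the disc, and the lever was at a firm stop at 44 N. Now I'll let it rise.

>>> play_rows([
  [[0, 0, 0], [0, -8, 0], 0],
  [[0, 0, 0], [0, -12, 0], 0],
  [[0, 0, 0], [0, -15, 0], 0],
  [[0, 0, 0], [0, -18, 0], 0],
  [[0, 0, 0], [0, -18, 0], 0],
  [[0, 0, 0], [0, -18, 0], 0],
  [[0, 0, 0], [0, -20, 0], 0],
  [[0, 0, 0], [0, -30, 0], 0],
  [[0, 0, 0], [0, -35, 0], 0],
  [[0, 0, 0], [0, -35, 0], 0],
  [[0, 0, 0], [0, -10, 0], 0],
  [[0, 0, 0], [0, 0, 0], 0],
  [[0, 0, 0], [0, 0, 0], 0],
  [[0, 0, 0], [0, 0, 0], 0],
  [[0, 0, 0], [0, 0, 0], 0],
])

```text
clock: 25.92
position: [0.4822, -0.1039, 0.3344]
eef_rot: [-1.567, -0.02, 3.045]
contact_force: [0.3, 0.3, 0.3]
grip_width: 0.0
```

```bash
python3 w.py w20; python3 - <<'E'
from rig import optics,r
import cv2,numpy as np
a=optics.read_camera("scene")[:,:,::-1]; b=optics.read_camera("side")[:,:,::-1]
A=cv2.resize(a[125:265,230:360],None,fx=3,fy=3,interpolation=cv2.INTER_CUBIC);B=cv2.resize(b[110:250,190:320],None,fx=3,fy=3,interpolation=cv2.INTER_CUBIC)
cv2.imwrite("pics/up.png",np.hstack([A,B])); print(r.state()["contact_force"])
E
```

```text
25.925 [ 0.4822 -0.1039  0.3344] [ 0.4821 -0.1039  0.3343] [-1.5666 -0.0201  3.0449] [0.307  0.3359 0.3144] 3.70521152349726e-05
[ 0.03737957 -0.69061251 -0.23018118]
```

View pics/up.png

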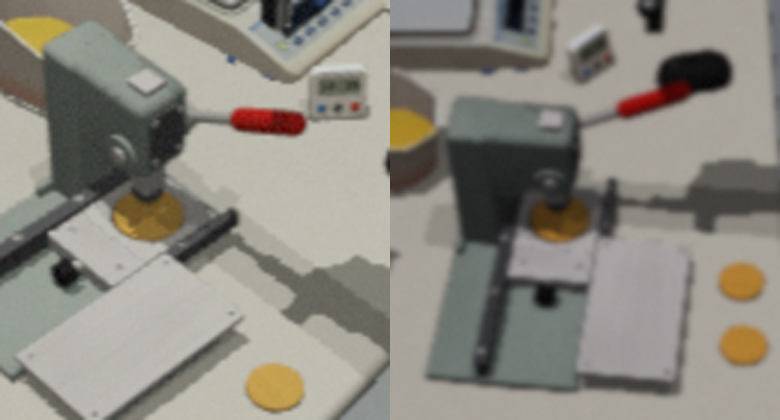

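View pics/w20.png

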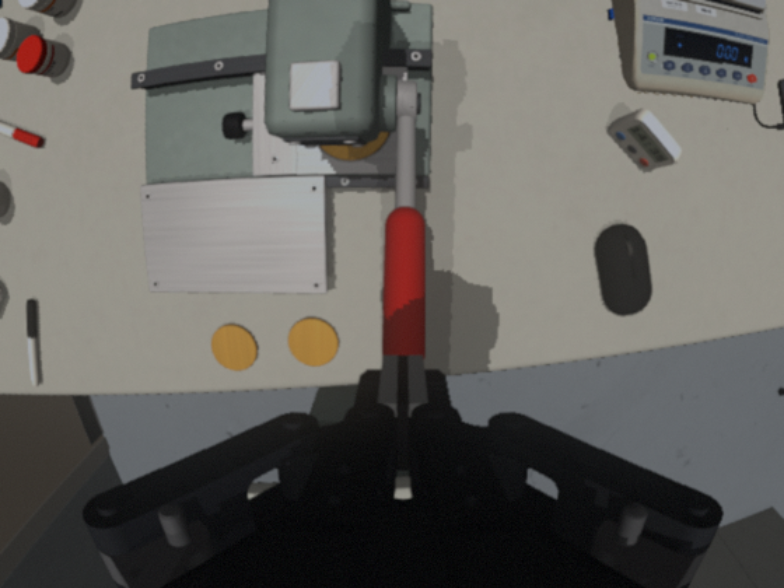

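The lever is back at rest, the ram is up, and the disc is still in the nest under it. The bystanders haven't moved and the tool is clear.

```bash
python3 -c "
from rig import r
print(r.close_job())"
```

```text
the job is handed in; nothing more can be done
None
```

The disc is stamped and the job was handed in at about 26 s of the 54 s allowed. No verdict was reported.

- **Disc:** I slid the largest of the three brass discs off the feed table with two fingertips until it dropped into the nest. Two wrist views at different positions both fitted the seated height: radius about 37.5 mm, and the same centre to within 0.3 mm.
- **Shuttle:** I pushed it home by its knob. It travelled about 127 mm and then stopped firmly at about 12 N.
- **Lever:** I pressed it down from above to a firm stop at about 44 N, with the ram seen on the disc. I then let it come back up.
- **Last check:** The final pictures show the lever at rest, the ram up and the disc in the nest under the ram. The timer and mouse look untouched. The pots and weighing boats were mostly out of view in those last pictures, but the tool never came close to them. The tool was clear of everything, with almost no force on it.

Some things didn't go to plan:
- **First measurement:** The first wrist measurement was about 6 mm off because the arm was still settling, so I repeated it.
- **Fingertip contact:** The fingertips pressed on the feed table at about 35 N when I felt for its height, and dragged at about 18 N early in the push.
- **Nest fit:** My automatic fit of the nest outline failed once the disc covered it. For the last few millimetres I went by the picture and the earlier measurement.

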